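Switch the bench dust extraction to the wide hood

TASK

Sanding comes next, so move the bench suction from the narrow inlet to the wide one: with a fingertip press down the front handle of the wide inlet's rocking lever until its gate is fully up, and press down the rear end of the narrow inlet's lever until its gate is fully down, in either order. Only then press the start button (the small plain one, not the mushroom-shaped stop) all the way in, and let go. Press only: lift no lever by its end, do not touch the gate plates or push the stop button, and leave everything else on the bench where it stands.

Things in the scene. Friction and masses are not known exactly. Their poses are not given: they have to be found in the camera images.
- wide_inlet: Wide extraction inlet, fixed to the bench: sheet-metal hood 140 mm wide, 80 high, 150 deep, mouth towards the robot; at its back a lift gate in two guides 142 mm tall; a rocking lever along the centre line above; a duct behind, going down through the bench (to 124 mm behind the gate). Origin: on the bench under the middle of the gate; x from mouth to duct, z up. On the robot's left or right.
- narrow_inlet: Narrow extraction inlet, fixed to the bench: the same in every height and length as the wide one, but only 70 mm wide. Origin and axes as for the wide one. On the other side of the robot's centre line.
- wide_lever (a joint): Lever of the wide inlet. Rocks on a level cross axis 132 mm above the bench, 70 mm in front of the gate. Stiff pivot: stays where it is left; needs 4 to 10 N on a pad to move. 0 rad: handle up, gate fully down (closed); 0.75 rad: handle down on its stop, gate fully up (open, lifted 51 mm); hard stops at both ends. Starts closed or nearly so.
- narrow_lever (a joint): Lever of the narrow inlet. Rocks on a level cross axis 132 mm above the bench, 70 mm in front of the gate. Stiff pivot: stays where it is left; needs 4 to 10 N on a pad to move. 0 rad: handle up, gate fully down (closed); 0.75 rad: handle down on its stop, gate fully up (open, lifted 51 mm); hard stops at both ends. Starts well open.
- wide_handle (a point): Black thumb pad on the front (robot-side) end of the wide lever, 44 x 32 x 12 mm, rigid with it. Point: middle of its top face, 95 mm from the pivot along the lever. Pressed down, it raises the gate. Point 179 mm above the bench with the gate closed, 109 mm fully open; 154 to 165 mm in front of the gate.
- wide_tail (a point): Smaller black thumb pad on the rear end of the wide lever, behind the gate, 26 x 28 x 12 mm, rigid with it. Point: middle of its top face, 108 mm from the pivot. Pressed down, it lowers the gate. Point 104 mm above the bench with the gate closed, 183 mm fully open; 26 to 38 mm behind the gate, whose guides end 14 mm behind it.
- narrow_handle (a point): Black thumb pad on the front (robot-side) end of the narrow lever, 44 x 32 x 12 mm, rigid with it. Point: middle of its top face, 95 mm from the pivot along the lever. Pressed down, it raises the gate. Point 179 mm above the bench with the gate closed, 109 mm fully open; 154 to 165 mm in front of the gate.
- narrow_tail (a point): Smaller black thumb pad on the rear end of the narrow lever, behind the gate, 26 x 28 x 12 mm, rigid with it. Point: middle of its top face, 108 mm from the pivot. Pressed down, it lowers the gate. Point 104 mm above the bench with the gate closed, 183 mm fully open; 26 to 38 mm behind the gate, whose guides end 14 mm behind it.
- wide_gate: Steel gate plate of the wide inlet, 130 x 4 x 75 mm (wide, thick, high), pinned under its lever by two lugs; slides straight up. Origin: middle of its lower edge, 10 mm above the bench when closed.
- narrow_gate: Steel gate plate of the narrow inlet, 60 x 4 x 75 mm; as the wide one.
- station: Grey two-button motor control station screwed to the bench, 112 x 66 x 55 mm, origin in the middle of its underside, z up. Along its x axis stand two upward-facing grey buttons 52 mm apart: start at x = -26 mm (robot side), stop at x = +26 mm. It stands outside the inlets, on the robot's left or right.
- start_top (a point): Middle of the top of the start button, the small plain round one: 29 mm across, 68 mm above the bench.
- start (a joint): Start button: 0 m released, 0.006 m fully in. Spring return: starts to move at about 1 N, fully in at about 5.3 N.
- stop_top (a point): Middle of the top of the stop button, the mushroom one: head 42 mm across, 82 mm above the bench.
- stop (a joint): Stop button: 0 m released, 0.006 m fully in. Same spring.
- glue_tin: Loose glue tin, 72 mm across, 105 mm high, on the side of the inlets away from the station. Origin at the underside (as for all loose things).
- mug: Loose white mug, 80 mm across, 92 mm high, nearer the robot than the inlets.
- thread_cone: Loose black thread cone, 54 mm across the base, 94 mm high, between the inlets.
- sanding_block: Loose cork sanding block, 72 x 110 x 32 mm, nearer the robot than the inlets.
- head_blank: Loose turned wooden puppet-head blank, 60 mm across, 98 mm high, between the inlets, further back.
- screwdriver: Loose stubby screwdriver, 110 mm long, lying between the inlets. Origin under its middle.

How it is judged:
By the outcome, as a careful person would: the job done as asked, in the order asked, and still so for the second after the job is handed in, with the robot touching nothing.
It also fails if it takes over 54 s, if anything falls off the work surface, if the arm or the gripper's body presses on something with over 40 N, if the wrist force passes 120 N, or if a joint passes its speed limit or range.

ROBOT

A 6-joint arm with a two-finger parallel gripper is mounted at the origin on the work surface. World frame = base frame: x ahead of the robot, y to its left, z up, the work surface at z = 0. Lengths are in mm, angles in rad, forces in N, time in s.
With the tool pointing down it reaches from about 250 to 775 mm from the base axis. Payload 4 kg.
Tool frame: the origin (TCP) lies midway between the tips of the shut fingers; the grasp point (between the pads) lies hold_point_z behind it (hold_point_z is the distance from the TCP to the grasp point, in mm); x points along the fingers, z is the direction in which the jaws open and shut, and the axes are right-handed (so a half turn about x gives the same grasp; the last joint's range is limited). The gripper opens to 94 mm and grips with 3 to 60 N. Pads are 16 mm wide; open, the fingers measure 119 mm over their backs; the gripper's body (75 mm by 177 mm) begins 78 mm behind the grasp point.
Start: joints at [-1.316, 0.087, 1.371, -0, 1.684, -0.103], TCP at [192.616, -515.189, 205.506] pointing down, gripper open.
Joint ranges: [-3.1, 3.1], [-0.76, 2.03], [0.27, 2.55], [-1.08, 4.22], [0.17, 2.65], [-2.57, 2.57]. Speed limits (rad/s): [2.79, 2.79, 3.14, 3.14, 3.14, 3.14].

INTERFACE

Orientations are given as a 3x3 rotation matrix whose columns are the frame's x, y, z axes.
In Python, from station import * gives the robot as it stands.
- The arm moves only by the tool servo_tool, never from a script. Its argument "targets" is one flat list of numbers, 6 for each row, row after row: the shift along the tool's x, y, z each as a share of 0.1 m, from -1 to 1, then the turn, a rotation vector about the tool's x, y, z each as a share of 0.5 rad, from -1 to 1. In form: [dx, dy, dz, wx, wy, wz, dx, dy, dz, wx, wy, wz, ...]. A call has 1 to 12 rows; each row is the pose to reach, as a shift and turn from the pose commanded when the call began, along the tool's axes at that moment; what a row does not reach only later rows make up. A row lasts 1/12 s, in which the tool goes at most 41.7 mm and 7.16 degrees, less where a joint would pass 70% of its speed; a pose out of reach is approached as far as the arm can. A call with a number of a shift or a turn outside -1 to 1 is refused whole. A call with a gripper value outside its range is refused whole. "jaw" is the opening, from 0 (shut) to 1 (fully open), set as the call begins (left out, the last holds). The fingers move at their own pace and stop on an object; the grip force is fixed at half the most. Time passes only in rows, so rows that repeat a pose let the fingers close. It gives the time, the measured TCP pose, the force and the opening at its end, in the units of the state.
- get_obs(): the state, without advancing time (a new reading comes with each control period).
- camera(name): name is "side" or "top" or "wrist"; returns the picture (384x512x3 uint8, red, green, blue); there is no depth.
- camera_params(name): a dict with "fovy" (degrees; the focal length in pixels is half the picture's height over the tangent of half this angle, whatever the lens; pixels are square), "cx", "cy" (the principal point, pixels), "k1" (the pictures are not rectified: a ray, as slopes to the right and down, at radius r is drawn at 1 + k1 r^2 times it, then the intrinsics apply), "extrinsics" (4x4, takes a point from world to camera coordinates). Camera axes: x right, y down, z forward; pixel columns grow to the right and rows downward; lengths in mm; the calibration is good to about 2 mm. A picture is of the moment at which its call begins: read the wrist's pose just before it. camera_params takes no time and is no camera call; for the wrist camera it gives the pose at the moment of the call.
- job_done(): hands the job in, once; it reports no verdict.
The state is a dict: "time": time; "joint_pos": joint angles; "joint_velocities": joint speeds; "tau": joint torques, N m; "tool_pos": TCP position; "orientation": TCP orientation; "force": force on the tool from outside, world axes, zero at the start; "torque": the same for the moment, N m; "opening": opening from 0.0 (shut) to 1.0 (fully open).
Only numpy, scipy, OpenCV 4.12 (cv2) and the standard library are available. Lean on these libraries where they do the work, as an engineer would, in place of code of your own. Each camera call takes 0.05 s, during which the arm holds its last target. There are 200 camera calls.

## Working session

There is one attempt and no reset: what is moved stays moved. The work goes in short steps, Python scripts to look and compute and a tool call to move; the robot and the scene stay as the last step left them, time stands still between calls to the robot, and variables do not carry over. Pictures are saved under pics/ and viewed, about 8 in all and at most 12, crops included, and the job is handed in when it is done.

Besides the shell and the picture viewer there is one more tool, called after ">>>" as name(argument=value, ...) on one line, values as JSON. servo_tool: Moves the arm, as the interface text tells. Shift numbers are shares of 0.1 m and turn numbers shares of 0.5 rad, none past 1 either way. Its arguments: {"type":"object","properties":{"targets":{"type":"array"},"jaw":{"type":"number"}},"required":["targets"]}

```bash
mkdir -p pics; ls
python3 - <<'E'
from station import *
import cv2
o=get_obs();print(o['time'],o['tool_pos'],o['orientation'],o['opening'],o['force'])
for n in ("top","side"):
    p=camera_params(n);print(n,{k:(v if k!='extrinsics' else __import__('numpy').round(v,3).tolist()) for k,v in p.items()})
    im=camera(n)[:,:,::-1];cv2.imwrite(f'pics/{n}0.png',cv2.resize(im,(800,600),interpolation=cv2.INTER_CUBIC))
E
```

```text
pics
0.0 [ 192.4783167  -514.63593436  204.32494302] [[-5.85239027e-04  9.36650406e-01  3.50265150e-01]
 [ 2.08255806e-03  3.50265592e-01 -9.36648108e-01]
 [-9.99997660e-01  1.81284482e-04 -2.15561794e-03]] 1.0014846286828094 [0.54030789 0.66572941 0.06846881]
top {'fovy': 56.31272097813686, 'cx': 263.01400674318637, 'cy': 190.49712916937168, 'k1': -0.06202222210992117, 'extrinsics': [[0.024, -1.0, 0.003, -2.007], [-0.999, -0.024, -0.045, 509.296], [0.045, -0.002, -0.999, 1190.427], [0.0, 0.0, 0.0, 1.0]]}
side {'fovy': 46.34811410229825, 'cx': 257.3188612705132, 'cy': 193.71645101696913, 'k1': 0.032562954530336245, 'extrinsics': [[-0.912, -0.411, -0.008, 485.565], [-0.295, 0.669, -0.683, 246.293], [0.286, -0.62, -0.731, 1112.659], [0.0, 0.0, 0.0, 1.0]]}
```

View pics/top0.png

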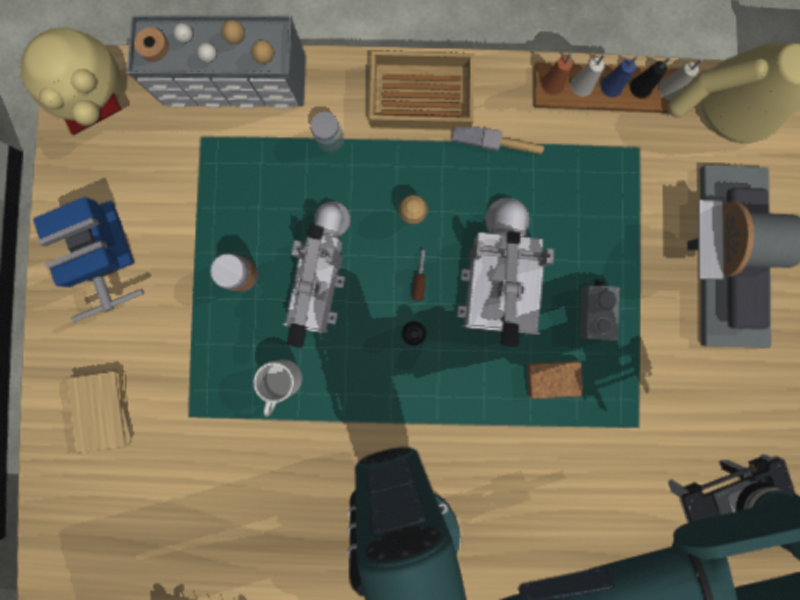

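View pics/side0.png

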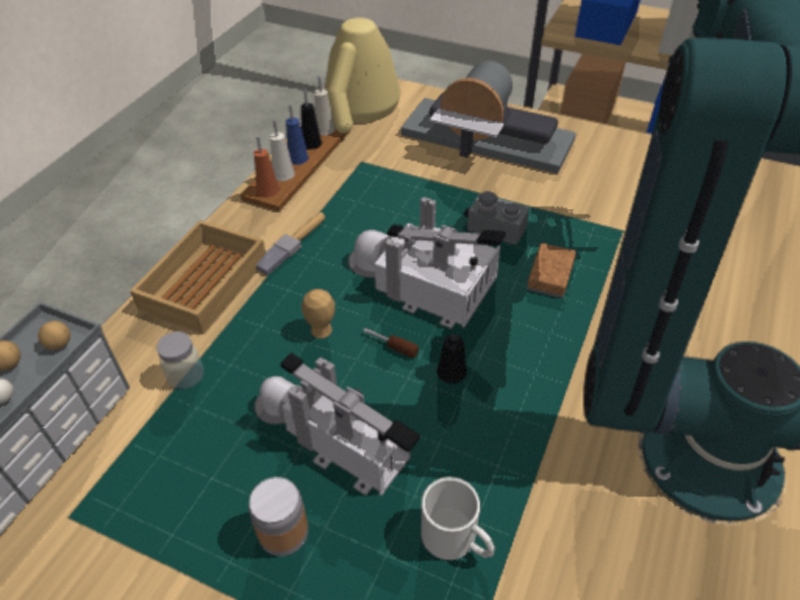

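The top view shows the narrow inlet on the robot's left, with its handle near (296,335) and tail near (315,233). The wide inlet is on the right, with its handle near (510,334) and tail near (513,238). The station is outside it at (600,310). In the side view the narrow lever's tail is up and the wide lever's handle is up. I'll take enlarged crops to read pixels.

```bash
cat > h.py <<'E'
import numpy as np, cv2
from station import *
def cam(n):
    p=camera_params(n); f=192/np.tan(np.radians(p['fovy']/2))
    return f,p['cx'],p['cy'],p['k1'],np.array(p['extrinsics'])
def ray(n,u,v,c=None):
    f,cx,cy,k,E=c or cam(n)
    d=np.array([(u-cx)/f,(v-cy)/f]); s=d.copy()
    for _ in range(20): s=d/(1+k*(s@s))
    R=E[:3,:3]; return -R.T@E[:3,3], R.T@np.array([*s,1])
def atz(n,u,v,z,c=None):
    o,d=ray(n,u,v,c); return o+d*(z-o[2])/d[2]
def proj(n,P,c=None):
    f,cx,cy,k,E=c or cam(n); q=E[:3,:3]@np.asarray(P,float)+E[:3,3]; s=q[:2]/q[2]
    s=s*(1+k*(s@s)); return f*s+[cx,cy]
def tri(a,b):
    (o1,d1),(o2,d2)=a,b
    A=np.c_[d1,-d2]; t=np.linalg.lstsq(A,o2-o1,rcond=None)[0]
    p,q=o1+d1*t[0],o2+d2*t[1]; return (p+q)/2,np.linalg.norm(p-q)
E
python3 - <<'E'
from h import *
a=camera("top")[120:225,178:400,::-1]; b=camera("side")[115:325,155:350,::-1]
cv2.imwrite('pics/tc.png',cv2.resize(a,None,fx=3.6,fy=3.6,interpolation=cv2.INTER_CUBIC))
cv2.imwrite('pics/sc.png',cv2.resize(b,None,fx=2.8,fy=2.8,interpolation=cv2.INTER_CUBIC))
E
```

```text
(no output)
```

View pics/tc.png

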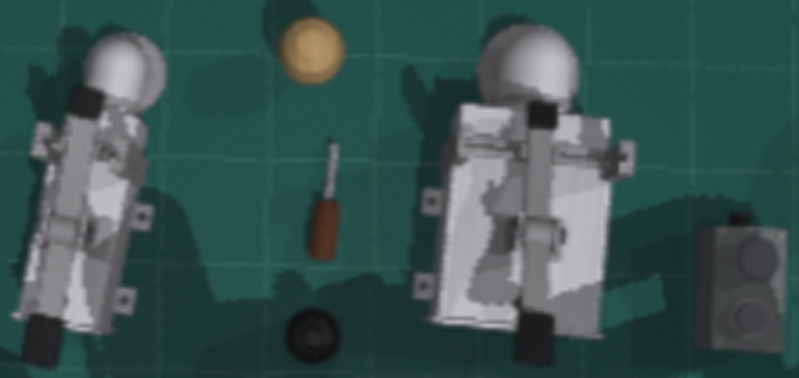

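View pics/sc.png

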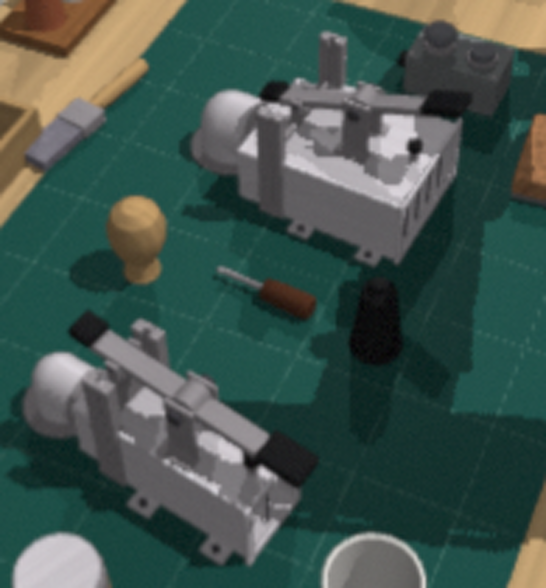

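The crops give these centres:

| Point | Top crop | Side crop |
|---|---|---|
| Narrow handle | (42,341) | (287,452) |
| Narrow tail | (87,102) | (89,327) |
| Wide handle | (535,339) | (447,101) |
| Wide tail | (542,115) | (274,92) |
| Start button | (751,318) | (483,52) |
| Stop button | (759,259) | (440,34) |

Next I fit the poses and lever angles.

```bash
cat > fit.py <<'E'
from h import *
from scipy.optimize import least_squares
C={n:cam(n) for n in("top","side")}
T=lambda u,v:np.array([u/3.6+178,v/3.6+120]); S=lambda u,v:np.array([u/2.8+155,v/2.8+115])
def H(t): return np.array([-70-(84.2*np.cos(t)+47*np.sin(t)),0,132+47*np.cos(t)-84.2*np.sin(t)])
def L(t): return np.array([-70+104.9*np.cos(t)+28*np.sin(t),0,132-28*np.cos(t)+104.9*np.sin(t)])
def W(p,q): c,s=np.cos(p[2]),np.sin(p[2]); return np.array([p[0]+c*q[0]-s*q[1],p[1]+s*q[0]+c*q[1],q[2]])
def fit(ob,x0):
    r=lambda p:np.concatenate([proj(n,W(p,f(p[3]) if callable(f) else np.array(f)),C[n])-px for n,f,px in ob])
    s=least_squares(r,x0,loss='soft_l1',x_scale=[10,10,.1,.1]); return s.x,r(s.x)
if __name__=='__main__':
    N=[("top",H,T(42,341)),("top",L,T(87,102)),("side",H,S(287,452)),("side",L,S(89,327))]
    D=[("top",H,T(535,339)),("top",L,T(542,115)),("side",H,S(447,101)),("side",L,S(274,92))]
    B=[("top",[-26,0,68],T(751,318)),("top",[26,0,82],T(759,259)),("side",[-26,0,68],S(483,52)),("side",[26,0,82],S(440,34))]
    for nm,ob,x0 in(("narrow",N,[500,150,0,.6]),("wide",D,[500,-150,0,.1])):
        p,r=fit(ob,x0);print(nm,p.round(3),r.round(1));print(' handle',W(p,H(p[3])).round(1),'tail',W(p,L(p[3])).round(1),
         'handle open',W(p,H(.75)).round(1),'tail closed',W(p,L(0)).round(1))
    p,r=fit(B,[400,-300,0,0]);print('st',p.round(3),r.round(1),W(p,[-26,0,68]).round(1),W(p,[26,0,82]).round(1))
    for n,u,v,z in(("cone",314,335,94),("head",311,50,98),("driver",323,200,15)):
        print(n,atz("top",*T(u,v),z).round())
    for n,u,v,z in(("mug",278,380,92),("tin",232,271,105),("block",556,380,32)): print(n,atz("top",u/1.5625,v/1.5625,z).round())
    p=camera_params("wrist");print(p['fovy'],p['cx'],p['cy'],np.linalg.inv(p['extrinsics']).round(2))
E
python3 fit.py
```

```text
narrow [ 5.89206e+02  2.02094e+02 -1.77000e-01  4.51000e-01] [-1.   0.  -0.4 -0.3  0.5 -0.4  0.1 -0.5]
 handle [425.5 231.3 137.6] tail [625.3 195.7 152.5] handle open [428.1 230.8 109. ] tail closed [623.6 196.  104. ]
wide [ 5.93607e+02 -1.85179e+02 -7.60000e-02  4.40000e-02] [-0.6 -0.1 -0.8 -0.1  0.2 -1.   0.4 -1.1]
 handle [ 437.9 -173.3  175.3] tail [ 629.5 -187.9  108.6] handle open [ 430.4 -172.8  109. ] tail closed [ 628.4 -187.8  104. ]
st [ 4.85383e+02 -3.86932e+02 -6.00000e-03  0.00000e+00] [-0.5 -0.2 -0.9 -0.2  0.3 -0.7  0.6 -1.9] [ 459.4 -386.8   68. ] [ 511.4 -387.1   82. ]
cone [435.   2.  94.]
head [683.  10.  98.]
driver [559.  -5.  15.]
mug [335. 272.  92.]
tin [550. 368. 105.]
block [ 342. -300.   32.]
69.43940119893657 255.82690331812253 193.74549956628837 [[ 3.5000e-01 -9.0000e-01 -2.5000e-01  2.6606e+02]
 [-9.4000e-01 -3.4000e-01 -9.0000e-02 -4.8697e+02]
 [-0.0000e+00  2.7000e-01 -9.6000e-01  3.8361e+02]
 [ 0.0000e+00  0.0000e+00  0.0000e+00  1.0000e+00]]
```

The fits are good to about 1 px. I'll start moving with the gripper shut, heading for a point above the wide handle.

>>> servo_tool(targets=[-0.05, 0.15, -0.1, 0.15, 0, 0, -0.1, 0.3, -0.2, 0.3, 0, 0, -0.15, 0.5, -0.33, 0.45, 0, 0, -0.2, 0.7, -0.46, 0.6, 0, 0, -0.2, 0.9, -0.6, 0.75, 0, 0, -0.2, 1, -0.67, 0.86, 0, 0, -0.2, 1, -0.67, 0.86, 0, 0], jaw=0)

```text
time: 0.78
tool_pos: [264.1, -415.6, 225.9]
orientation: [[0.001, 0.998, -0.07], [-0.0, -0.07, -0.998], [-1.0, 0.001, -0.0]]
force: [0.2, 0.2, 0.1]
opening: 0.536
```

```bash
cat > go.py <<'E'
import sys; from h import *
o=get_obs(); R=o['orientation']; t=np.array([float(a) for a in sys.argv[1:4]])
print('t %.2f'%o['time'],o['tool_pos'].round(1),'yaw %.3f'%np.arctan2(R[1,1],R[0,1]),'tilt',R[:,0].round(3),'F',o['force'].round(1),'open %.2f'%o['opening'])
print('tool shift share',(R.T@(t-o['tool_pos'])/100).round(3))
E
python3 go.py 438 -173 225
```

```text
t 0.78 [ 264.1 -415.6  225.9] yaw -0.070 tilt [ 0.001 -0.    -1.   ] F [0.2 0.2 0.1] open 0.54
tool shift share [ 0.01   1.565 -2.542]
```

>>> servo_tool(targets=[0, 0.1, -0.17, 0, 0, 0, 0, 0.22, -0.36, 0, 0, 0, 0, 0.35, -0.57, 0, 0, 0, 0, 0.48, -0.78, 0, 0, 0, 0, 0.6, -1, 0, 0, 0])

```text
time: 1.2
tool_pos: [329.9, -322.0, 225.1]
orientation: [[-0.001, 0.997, -0.072], [-0.0, -0.072, -0.997], [-1.0, -0.001, 0.0]]
force: [0.2, -0.3, -0.1]
opening: 0.188
```

>>> servo_tool(targets=[0, 0.13, -0.2, 0, 0, 0, 0, 0.26, -0.4, 0, 0, 0, 0, 0.39, -0.6, 0, 0, 0, 0, 0.52, -0.8, 0, 0, 0, 0, 0.6, -0.95, 0, 0, 0, 0, 0.6, -0.95, 0, 0, 0])

```text
time: 1.7
tool_pos: [397.6, -230.2, 225.2]
orientation: [[0.0, 0.998, -0.068], [0.001, -0.068, -0.998], [-1.0, 0.0, -0.001]]
force: [0.1, -0.4, -0.4]
opening: 0.006
```

```bash
python3 go.py 438 -173 182
```

```text
t 1.70 [ 397.6 -230.2  225.2] yaw -0.068 tilt [ 0.     0.001 -1.   ] F [ 0.1 -0.4 -0.4] open 0.01
tool shift share [ 0.433  0.364 -0.597]
```

>>> servo_tool(targets=[0, 0.12, -0.2, 0, 0, 0, 0, 0.24, -0.4, 0, 0, 0, 0, 0.36, -0.6, 0, 0, 0, 0.15, 0.36, -0.6, 0, 0, 0, 0.3, 0.36, -0.6, 0, 0, 0, 0.38, 0.36, -0.6, 0, 0, 0, 0.38, 0.36, -0.6, 0, 0, 0])

```text
time: 2.28
tool_pos: [435.3, -174.7, 184.9]
orientation: [[-0.005, 0.997, -0.073], [0.002, -0.073, -0.997], [-1.0, -0.005, -0.001]]
force: [-0.7, -0.3, 0.4]
opening: 0.003
```

```bash
python3 go.py 438 -173 182
python3 - <<'E'
from h import *
a=camera("top")[120:225,288:400,::-1]; b=camera("side")[115:215,220:350,::-1]; 
a=cv2.resize(a,None,fx=4,fy=4,interpolation=2); b=cv2.resize(b,None,fx=2.7,fy=2.7,interpolation=2)
h=420;c=np.zeros((h,a.shape[1]+b.shape[1],3),np.uint8);c[:a.shape[0],:a.shape[1]]=a;c[:b.shape[0],a.shape[1]:]=b
cv2.imwrite('pics/c1.png',c)
E
```

```text
t 2.28 [ 435.3 -174.7  184.9] yaw -0.073 tilt [-0.005  0.002 -1.   ] F [-0.7 -0.3  0.4] open 0.00
tool shift share [ 0.029  0.026 -0.019]
```

View pics/c1.png

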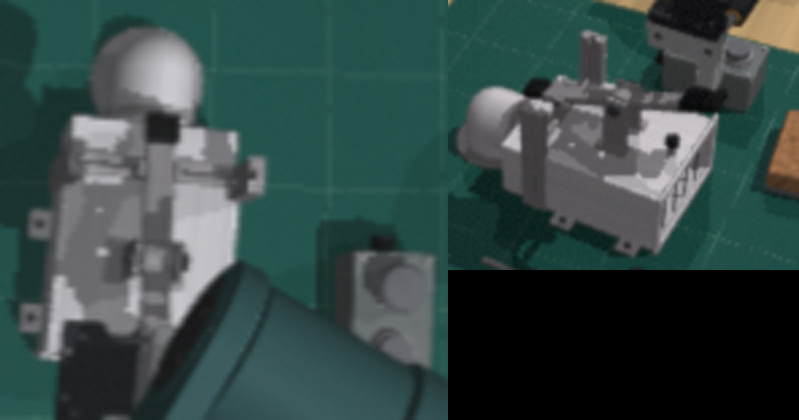

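The side crop shows the shut fingers right over the wide handle pad at about (700,100). I'll press down in stages.

>>> servo_tool(targets=[0.04, 0.02, -0.02, 0, 0, 0, 0.08, 0.02, -0.02, 0, 0, 0, 0.12, 0.01, -0.02, 0, 0, 0, 0.16, 0, -0.02, 0, 0, 0, 0.2, 0, -0.02, 0, 0, 0, 0.2, 0, -0.02, 0, 0, 0])

```text
time: 2.88
tool_pos: [436.5, -172.8, 168.5]
orientation: [[-0.0, 0.997, -0.072], [-0.002, -0.072, -0.997], [-1.0, 0.0, 0.002]]
force: [-2.5, -0.2, 4.5]
opening: 0.003
```

>>> servo_tool(targets=[0.06, -0.01, 0, 0, 0, 0, 0.12, -0.02, 0, 0, 0, 0, 0.18, -0.03, 0, 0, 0, 0, 0.24, -0.04, 0, 0, 0, 0, 0.3, -0.05, 0, 0, 0, 0, 0.36, -0.06, 0, 0, 0, 0, 0.42, -0.06, 0, 0, 0, 0, 0.48, -0.06, 0, 0, 0, 0, 0.52, -0.06, 0, 0, 0, 0, 0.52, -0.06, 0, 0, 0, 0])

```text
time: 3.72
tool_pos: [432.1, -172.6, 116.9]
orientation: [[0.004, 0.997, -0.072], [-0.002, -0.072, -0.997], [-1.0, 0.004, 0.002]]
force: [0.5, -0.8, 3.7]
opening: 0.01
```

>>> servo_tool(targets=[0.02, 0, 0, 0, 0, 0, 0.04, 0, 0, 0, 0, 0, 0.04, 0, 0, 0, 0, 0])

```text
time: 3.97
tool_pos: [432.7, -172.6, 113.6]
orientation: [[0.005, 0.997, -0.072], [-0.002, -0.072, -0.997], [-1.0, 0.005, 0.002]]
force: [1.2, 0.1, 6.0]
opening: 0.004
```

>>> servo_tool(targets=[0.02, 0, 0, 0, 0, 0, 0.04, 0, 0, 0, 0, 0, 0.05, 0, 0, 0, 0, 0, 0.05, 0, 0, 0, 0, 0])

```text
time: 4.3
tool_pos: [433.4, -172.8, 110.8]
orientation: [[0.007, 0.997, -0.072], [-0.003, -0.072, -0.997], [-1.0, 0.008, 0.003]]
force: [-1.0, 1.4, 14.4]
opening: 0.004
```

>>> servo_tool(targets=[0.01, 0, 0, 0, 0, 0, 0.02, 0, 0, 0, 0, 0, 0.02, 0, 0, 0, 0, 0])

```text
time: 4.55
tool_pos: [433.6, -172.8, 110.6]
orientation: [[0.008, 0.997, -0.072], [-0.004, -0.072, -0.997], [-1.0, 0.009, 0.003]]
force: [-3.8, 3.2, 20.7]
opening: 0.005
```

The height has stalled and the force is rising, so this looks like the hard stop. I'll push slightly more to confirm, then lift.

>>> servo_tool(targets=[0.02, 0, 0, 0, 0, 0, 0.02, 0, 0, 0, 0, 0])

```text
time: 4.72
tool_pos: [433.7, -172.9, 110.3]
orientation: [[0.009, 0.997, -0.072], [-0.004, -0.072, -0.997], [-1.0, 0.009, 0.003]]
force: [-6.4, 4.7, 27.8]
opening: 0.006
```

>>> servo_tool(targets=[-0.15, 0, 0, 0, 0, 0, -0.4, 0, 0, 0, 0, 0, -0.7, 0, 0, 0, 0, 0, -1, 0, 0, 0, 0, 0, -1, 0, 0, 0, 0, 0])

```text
time: 5.13
tool_pos: [433.8, -173.4, 209.6]
orientation: [[0.011, 0.997, -0.072], [-0.006, -0.072, -0.997], [-1.0, 0.012, 0.005]]
force: [1.1, -0.2, 0.6]
opening: 0.003
```

```bash
python3 go.py 620 196 215
```

```text
t 5.13 [ 433.8 -173.4  209.6] yaw -0.072 tilt [ 0.011 -0.006 -1.   ] F [ 1.1 -0.2  0.6] open 0.00
tool shift share [-0.057  1.592 -3.819]
```

>>> servo_tool(targets=[-0.05, 0.08, -0.2, 0, 0, 0, -0.1, 0.16, -0.4, 0, 0, 0, -0.1, 0.24, -0.6, 0, 0, 0, -0.1, 0.32, -0.8, 0, 0, 0, -0.1, 0.4, -1, 0, 0, 0])

```text
time: 5.55
tool_pos: [478.2, -74.2, 211.9]
orientation: [[-0.0, 0.997, -0.072], [-0.0, -0.072, -0.997], [-1.0, -0.0, 0.0]]
force: [-0.3, -0.8, -0.1]
opening: 0.006
```

>>> servo_tool(targets=[0, 0.1, -0.25, 0, 0, 0, 0, 0.2, -0.5, 0, 0, 0, 0, 0.3, -0.75, 0, 0, 0, 0, 0.4, -1, 0, 0, 0])

```text
time: 5.88
tool_pos: [525.3, 23.0, 211.7]
orientation: [[-0.001, 0.997, -0.072], [-0.0, -0.072, -0.997], [-1.0, -0.001, 0.0]]
force: [0.5, 0.8, 0.2]
opening: 0.003
```

>>> servo_tool(targets=[0, 0.1, -0.25, 0, 0, 0, 0, 0.2, -0.5, 0, 0, 0, 0, 0.3, -0.75, 0, 0, 0, 0, 0.4, -0.95, 0, 0, 0, 0, 0.4, -0.95, 0, 0, 0])

```text
time: 6.3
tool_pos: [572.7, 117.0, 210.8]
orientation: [[-0.001, 0.998, -0.068], [0.001, -0.068, -0.998], [-1.0, -0.001, -0.001]]
force: [-0.5, -0.9, -0.2]
opening: 0.01
```

```bash
python3 go.py 626 195.7 190
```

```text
t 6.30 [572.7 117.  210.8] yaw -0.068 tilt [-0.001  0.001 -1.   ] F [-0.5 -0.9 -0.2] open 0.01
tool shift share [ 0.208  0.479 -0.821]
```

>>> servo_tool(targets=[0, 0.12, -0.2, 0.1, 0, 0, 0, 0.24, -0.4, 0.2, 0, 0, 0, 0.36, -0.6, 0.21, 0, 0, 0, 0.48, -0.82, 0.21, 0, 0, 0.15, 0.48, -0.82, 0.21, 0, 0, 0.3, 0.48, -0.82, 0.21, 0, 0, 0.45, 0.48, -0.82, 0.21, 0, 0, 0.45, 0.48, -0.82, 0.21, 0, 0])

```text
time: 6.97
tool_pos: [623.5, 190.8, 162.5]
orientation: [[-0.008, 0.984, -0.177], [-0.002, -0.177, -0.984], [-1.0, -0.008, 0.004]]
force: [-1.8, 0.8, -1.0]
opening: 0.006
```

```bash
python3 go.py 625.5 195.7 150
python3 - <<'E'
from h import *
a=camera("top")[110:225,165:300,::-1]; b=camera("side")[115:330,155:350,::-1]
a=cv2.resize(a,None,fx=2.8,fy=2.8,interpolation=2); b=cv2.resize(b,None,fx=2.1,fy=2.1,interpolation=2)
h=460;c=np.zeros((h,a.shape[1]+b.shape[1],3),np.uint8);c[:a.shape[0],:a.shape[1]]=a;c[:b.shape[0],a.shape[1]:]=b
cv2.imwrite('pics/c2.png',c);print(c.shape)
E
```

```text
t 6.97 [623.5 190.8 162.5] yaw -0.178 tilt [-0.008 -0.002 -1.   ] F [-1.8  0.8 -1. ] open 0.01
tool shift share [ 0.125  0.012 -0.052]
(460, 788, 3)
```

View pics/c2.png

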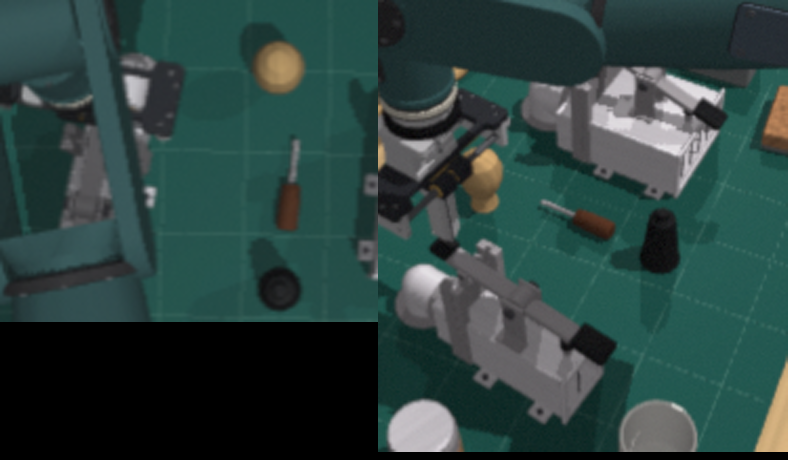

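The side crop shows the fingertip at (442,235) just above the narrow tail pad at (443,250). In the background the wide handle is down and its gate side is up. I'll correct y by 5 mm and press.

>>> servo_tool(targets=[0, 0.02, -0.03, 0, 0, 0, 0.04, 0.02, -0.05, 0, 0, 0, 0.08, 0.02, -0.05, 0, 0, 0, 0.12, 0.02, -0.05, 0, 0, 0, 0.17, 0.02, -0.05, 0, 0, 0, 0.22, 0.02, -0.05, 0, 0, 0, 0.22, 0.02, -0.05, 0, 0, 0])

```text
time: 7.65
tool_pos: [629.7, 196.5, 145.7]
orientation: [[0.003, 0.984, -0.177], [0.0, -0.177, -0.984], [-1.0, 0.003, -0.001]]
force: [2.4, 0.8, 3.0]
opening: 0.004
```

>>> servo_tool(targets=[0.05, -0.02, 0, 0, 0, 0, 0.1, -0.03, 0, 0, 0, 0, 0.15, -0.03, 0, 0, 0, 0, 0.2, -0.03, 0, 0, 0, 0, 0.25, -0.03, 0, 0, 0, 0, 0.3, -0.04, 0, 0, 0, 0, 0.35, -0.04, 0, 0, 0, 0, 0.35, -0.04, 0, 0, 0, 0])

```text
time: 8.32
tool_pos: [625.0, 197.3, 109.9]
orientation: [[0.001, 0.984, -0.176], [0.0, -0.176, -0.984], [-1.0, 0.001, -0.0]]
force: [5.1, -0.3, 2.8]
opening: 0.009
```

>>> servo_tool(targets=[0.02, 0, 0, 0, 0, 0, 0.04, 0, 0, 0, 0, 0, 0.04, 0, 0, 0, 0, 0])

```text
time: 8.57
tool_pos: [624.5, 197.4, 106.9]
orientation: [[-0.0, 0.984, -0.176], [0.0, -0.176, -0.984], [-1.0, -0.0, -0.0]]
force: [1.9, -0.4, 4.9]
opening: 0.005
```

>>> servo_tool(targets=[0.02, 0, 0, 0, 0, 0, 0.04, 0, 0, 0, 0, 0, 0.04, 0, 0, 0, 0, 0])

```text
time: 8.82
tool_pos: [624.7, 197.5, 106.4]
orientation: [[0.002, 0.984, -0.176], [0.0, -0.176, -0.984], [-1.0, 0.002, -0.001]]
force: [-1.5, -0.3, 15.4]
opening: 0.005
```

>>> servo_tool(targets=[0.02, 0, 0, 0, 0, 0, 0.03, 0, 0, 0, 0, 0, 0.03, 0, 0, 0, 0, 0])

```text
time: 9.07
tool_pos: [624.8, 197.5, 106.1]
orientation: [[0.004, 0.984, -0.176], [0.001, -0.176, -0.984], [-1.0, 0.004, -0.001]]
force: [-3.6, -1.3, 22.0]
opening: 0.006
```

>>> servo_tool(targets=[0.02, 0, 0, 0, 0, 0, 0.02, 0, 0, 0, 0, 0])

```text
time: 9.23
tool_pos: [624.9, 197.5, 106.0]
orientation: [[0.005, 0.984, -0.176], [0.001, -0.176, -0.984], [-1.0, 0.005, -0.002]]
force: [-6.8, -2.5, 26.6]
opening: 0.007
```

>>> servo_tool(targets=[-0.15, 0, 0, 0, 0, 0, -0.4, 0, 0, 0, 0, 0, -0.7, 0, 0, 0, 0, 0, -1, 0, 0, 0, 0, 0, -1, 0, 0, 0, 0, 0])

```text
time: 9.65
tool_pos: [625.6, 198.0, 203.7]
orientation: [[0.007, 0.984, -0.176], [0.002, -0.176, -0.984], [-1.0, 0.006, -0.003]]
force: [0.3, 0.0, 1.4]
opening: 0.002
```

```bash
python3 go.py 457 -387 215
```

```text
t 9.65 [625.6 198.  203.7] yaw -0.177 tilt [ 0.007  0.002 -1.   ] F [0.3 0.  1.4] open 0.00
tool shift share [-0.136 -0.631  6.055]
```

>>> servo_tool(targets=[-0.1, 0, 0.1, 0, 0, 0, -0.2, -0.02, 0.3, 0, 0, 0, -0.2, -0.05, 0.55, 0, 0, 0, -0.2, -0.08, 0.8, 0, 0, 0, -0.2, -0.1, 1, 0, 0, 0])

```text
time: 10.07
tool_pos: [594.6, 98.6, 214.8]
orientation: [[-0.007, 0.984, -0.177], [-0.001, -0.177, -0.984], [-1.0, -0.007, 0.002]]
force: [-0.2, -0.8, 0.3]
opening: 0.008
```

>>> servo_tool(targets=[0, -0.03, 0.25, 0, 0, 0, 0, -0.06, 0.5, 0, 0, 0, 0, -0.08, 0.75, 0, 0, 0, 0, -0.1, 1, 0, 0, 0])

```text
time: 10.4
tool_pos: [567.0, 2.6, 214.5]
orientation: [[-0.007, 0.984, -0.176], [0.001, -0.176, -0.984], [-1.0, -0.007, 0.001]]
force: [-0.3, 0.4, 0.4]
opening: 0.003
```

>>> servo_tool(targets=[0, -0.03, 0.25, 0, 0, 0, 0, -0.06, 0.5, 0, 0, 0, 0, -0.08, 0.75, 0, 0, 0, 0, -0.1, 1, 0, 0, 0])

```text
time: 10.73
tool_pos: [539.5, -93.7, 214.6]
orientation: [[-0.007, 0.984, -0.176], [0.002, -0.176, -0.984], [-1.0, -0.007, -0.001]]
force: [0.8, 0.7, -0.1]
opening: 0.003
```

>>> servo_tool(targets=[0, -0.03, 0.25, 0, 0, 0, 0, -0.06, 0.5, 0, 0, 0, 0, -0.08, 0.75, 0, 0, 0, 0, -0.1, 1, 0, 0, 0])

```text
time: 11.07
tool_pos: [512.1, -190.0, 214.6]
orientation: [[-0.006, 0.984, -0.176], [0.003, -0.176, -0.984], [-1.0, -0.007, -0.002]]
force: [-0.1, -0.0, 0.6]
opening: 0.001
```

>>> servo_tool(targets=[0, -0.03, 0.25, 0, 0, 0, 0, -0.06, 0.5, 0, 0, 0, 0, -0.08, 0.75, 0, 0, 0, 0, -0.1, 1, 0, 0, 0, 0, -0.1, 1, 0, 0, 0])

```text
time: 11.48
tool_pos: [483.8, -289.1, 214.1]
orientation: [[-0.007, 0.983, -0.181], [0.002, -0.181, -0.983], [-1.0, -0.007, -0.001]]
force: [-0.4, 0.9, -0.6]
opening: 0.003
```

```bash
python3 go.py 457 -387 120
```

```text
t 11.48 [ 483.8 -289.1  214.1] yaw -0.182 tilt [-0.007  0.002 -1.   ] F [-0.4  0.9 -0.6] open 0.00
tool shift share [ 0.941 -0.08   1.012]
```

>>> servo_tool(targets=[0, -0.02, 0.25, 0, 0, 0, 0, -0.04, 0.5, 0, 0, 0, 0, -0.06, 0.75, 0, 0, 0, 0, -0.08, 1, 0, 0, 0, 0.2, -0.08, 1, 0, 0, 0, 0.4, -0.08, 1, 0, 0, 0, 0.6, -0.08, 1, 0, 0, 0, 0.8, -0.08, 1, 0, 0, 0, 0.8, -0.08, 1, 0, 0, 0])

```text
time: 12.23
tool_pos: [458.4, -379.3, 130.0]
orientation: [[-0.01, 0.984, -0.176], [0.011, -0.176, -0.984], [-1.0, -0.012, -0.009]]
force: [0.2, 0.1, -0.8]
opening: 0.005
```

```bash
python3 go.py 457 -387 69
python3 - <<'E'
from h import *
b=camera("side")[105:325,150:360,::-1]; w=camera("wrist")[:,:,::-1]
cv2.imwrite('pics/s3.png',cv2.resize(b,None,fx=2.7,fy=2.7,interpolation=2)); cv2.imwrite('pics/w3.png',w)
E
```

```text
t 12.23 [ 458.4 -379.3  130. ] yaw -0.177 tilt [-0.01   0.011 -1.   ] F [ 0.2  0.1 -0.8] open 0.01
tool shift share [0.609 0.007 0.083]
```

View pics/s3.png

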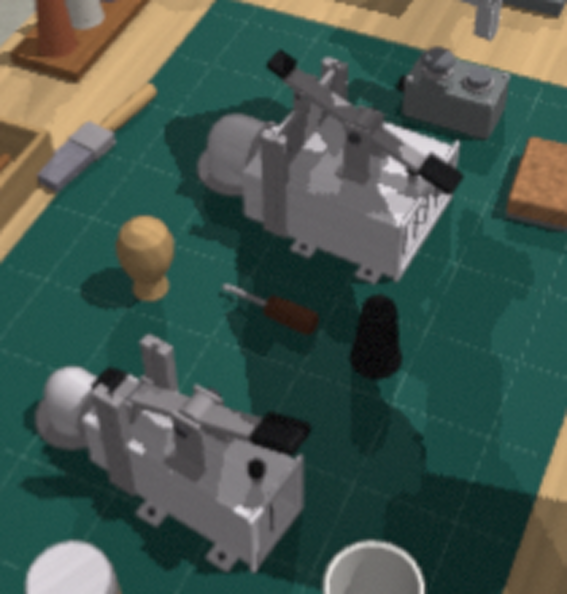

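View pics/w3.png

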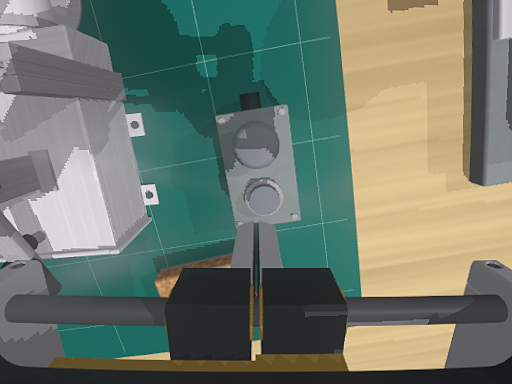

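The side crop shows the wide handle at (437,174) and tail at (282,64), rocked fully. The narrow handle is at (284,431) and its tail at (110,381). The wrist view shows the start button top at (263,195) and stop at (256,144). Now I'll check the lever angles and the start position numerically.

```bash
python3 - <<'E'
from fit import *
c=cam("wrist"); print('start',atz("wrist",263,195,68,c).round(1),'stop',atz("wrist",256,144,82,c).round(1)); print(get_obs()['tool_pos'].round(1))
S=lambda u,v:np.array([u/2.7+150,v/2.7+105])
for nm,p,h,l in(("wide",[593.6,-185.2,-.076],S(437,174),S(282,64)),("narrow",[589.2,202.1,-.177],S(284,431),S(110,381))):
    for t in(0,.05,.1,.65,.7,.75):
        print(nm,t,(proj("side",W(p,H(t)),C["side"])-h).round(1),(proj("side",W(p,L(t)),C["side"])-l).round(1))
E
python3 go.py 457 -387 69
```

```text
start [ 466.8 -388.8   68. ] stop [ 515.3 -390.9   82. ]
[ 460.6 -381.5  135.3]
wide 0 [  2.5 -20.6] [-0.9 19.4]
wide 0.05 [  3.1 -19.2] [-1.3 17.9]
wide 0.1 [  3.6 -17.8] [-1.6 16.4]
wide 0.65 [ 4.3 -3. ] [0.1 1.5]
wide 0.7 [ 3.9 -1.9] [0.8 0.3]
wide 0.75 [ 3.4 -0.8] [ 1.5 -0.8]
narrow 0 [-2.  -1.9] [-0.9 -2.1]
narrow 0.05 [-1.1 -0.2] [-1.6 -3.6]
narrow 0.1 [-0.3  1.4] [-2.1 -5.2]
narrow 0.65 [ 2.5 16. ] [ -2.9 -19.2]
narrow 0.7 [ 2.3 16.9] [ -2.5 -20.1]
narrow 0.75 [ 1.9 17.8] [ -1.9 -21. ]
t 12.33 [ 460.6 -381.5  135.3] yaw -0.177 tilt [-0.004  0.004 -1.   ] F [ 0.2 -0.2 -0.1] open 0.00
tool shift share [ 0.663 -0.023  0.063]
```

Both lever readings match their end positions (wide about 0.75, narrow about 0 to 0.04). The two start estimates differ by about 7 mm, so I'll aim at (461, -387.5), which is safe for a 29 mm button.

>>> servo_tool(targets=[0.1, 0, 0.06, 0, 0, 0, 0.25, 0, 0.06, 0, 0, 0, 0.4, 0, 0.06, 0, 0, 0, 0.52, 0, 0.06, 0, 0, 0, 0.56, 0, 0.06, 0, 0, 0, 0.56, 0, 0.06, 0, 0, 0])

```text
time: 12.83
tool_pos: [460.2, -388.7, 80.4]
orientation: [[-0.001, 0.984, -0.176], [0.001, -0.176, -0.984], [-1.0, -0.002, -0.001]]
force: [0.4, -0.3, 0.4]
opening: 0.006
```

```bash
python3 go.py 461 -387.5 62
python3 - <<'E'
from h import *
get_obs(); c=cam("wrist"); w=camera("wrist")[:,:,::-1]; print('start px',proj("wrist",[461,-387.5,68],c).round(),'tcp px',proj("wrist",get_obs()['tool_pos'],c).round())
cv2.imwrite('pics/w4.png',cv2.resize(w[100:300,160:360],None,fx=3,fy=3,interpolation=2))
E
```

```text
t 12.83 [ 460.2 -388.7   80.4] yaw -0.177 tilt [-0.001  0.001 -1.   ] F [ 0.4 -0.3  0.4] open 0.01
tool shift share [ 0.184  0.006 -0.013]
start px [255. 225.] tcp px [257. 232.]
```

View pics/w4.png

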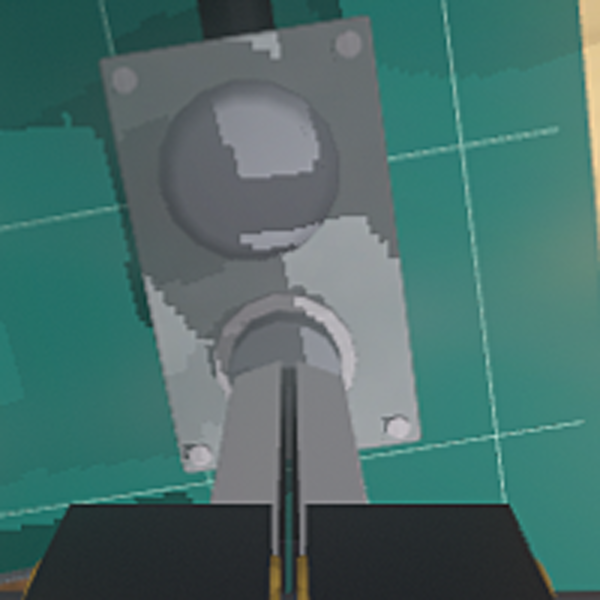

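In this view the button centre is at about (285,372), raw (255,224), against a predicted (255,225). The tip is aligned and clear of the stop mushroom, so I'll press.

>>> servo_tool(targets=[0.04, 0, 0, 0, 0, 0, 0.08, 0, 0, 0, 0, 0, 0.12, 0, 0, 0, 0, 0, 0.15, 0, 0, 0, 0, 0, 0.15, 0, 0, 0, 0, 0])

```text
time: 13.3
tool_pos: [460.9, -389.2, 66.4]
orientation: [[0.0, 0.984, -0.176], [-0.001, -0.176, -0.984], [-1.0, 0.001, 0.0]]
force: [-0.5, 0.3, 2.8]
opening: 0.005
```

>>> servo_tool(targets=[0.02, 0, 0, 0, 0, 0, 0.04, 0, 0, 0, 0, 0, 0.05, 0, 0, 0, 0, 0, 0.05, 0, 0, 0, 0, 0])

```text
time: 13.63
tool_pos: [460.9, -389.2, 62.4]
orientation: [[0.001, 0.984, -0.176], [-0.001, -0.176, -0.984], [-1.0, 0.001, 0.001]]
force: [-1.6, 0.6, 4.6]
opening: 0.006
```

>>> servo_tool(targets=[0.02, 0, 0, 0, 0, 0, 0.04, 0, 0, 0, 0, 0, 0.04, 0, 0, 0, 0, 0])

```text
time: 13.88
tool_pos: [461.1, -389.3, 62.0]
orientation: [[0.002, 0.984, -0.176], [-0.002, -0.176, -0.984], [-1.0, 0.002, 0.001]]
force: [-4.5, 3.9, 17.0]
opening: 0.007
```

>>> servo_tool(targets=[0.01, 0, 0, 0, 0, 0, 0.02, 0, 0, 0, 0, 0, 0.02, 0, 0, 0, 0, 0])

```text
time: 14.13
tool_pos: [461.1, -389.3, 61.8]
orientation: [[0.002, 0.984, -0.176], [-0.002, -0.176, -0.984], [-1.0, 0.002, 0.002]]
force: [-6.4, 6.9, 24.0]
opening: 0.006
```

The start button has bottomed out: z is stalled at 62 with 24 N, well above the 5.3 N it needs. Letting go.

>>> servo_tool(targets=[-0.1, 0, 0, 0, 0, 0, -0.25, 0, 0, 0, 0, 0, -0.5, 0, 0, 0, 0, 0, -0.75, 0, 0, 0, 0, 0, -1, 0, 0, 0, 0, 0, -1, 0, 0, 0, 0, 0])

```text
time: 14.63
tool_pos: [462.8, -391.1, 161.5]
orientation: [[0.007, 0.984, -0.176], [-0.008, -0.176, -0.984], [-1.0, 0.009, 0.006]]
force: [-0.3, -0.8, 1.5]
opening: 0.007
```

```bash
python3 go.py 461 -387.5 162
python3 - <<'E'
from h import *
b=camera("side")[100:335,145:360,::-1]
cv2.imwrite('pics/s5.png',cv2.resize(b,None,fx=2.5,fy=2.5,interpolation=2))
E
```

```text
t 14.63 [ 462.8 -391.1  161.5] yaw -0.177 tilt [ 0.007 -0.008 -1.   ] F [-0.3 -0.8  1.5] open 0.01
tool shift share [-0.005 -0.024 -0.032]
```

View pics/s5.png

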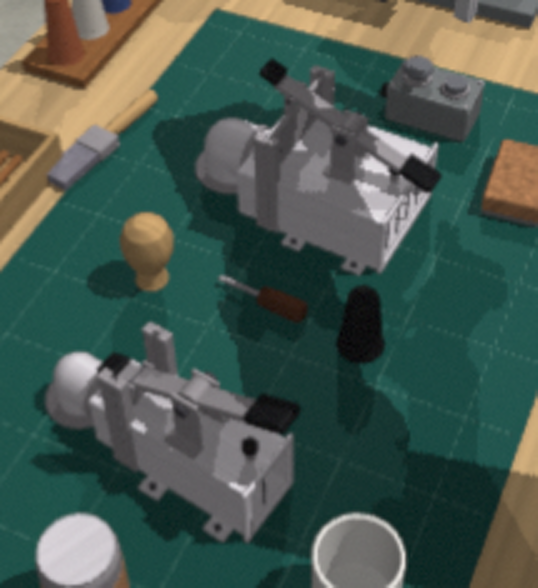

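```bash
python3 -c "
from station import *
print(job_done())"
```

```text
the job is handed in; nothing more can be done
None
```

The job is done and handed in at about 14.7 s of the 54 s allowed. I pressed the wide handle down to its stop, then the narrow tail down to its stop. Only then did I press the start button all the way in, let go and lift the arm clear.

**Hard stops:** All three presses ended with the height stalled while the force rose:

| Press | Stall height | Force | Nominal height |
|---|---|---|---|
| Wide handle | 110.3 mm | 28 N | 109 mm |
| Narrow tail | 106.0 mm | 27 N | 104 mm |
| Start button | 61.8 mm | 24 N | 62 mm |

The 1–2 mm excess on the two levers is what I'd expect from a flat fingertip resting on a tilted pad.

**Camera checks:** Before the start press, the side view put the wide lever at about 0.75 rad and the narrow one at about 0 to 0.04 rad. That picture cannot settle the last few hundredths, so I relied on the force for those. The last picture shows both levers where I left them, with the screwdriver, cone, head blank, mug and tin looking undisturbed and the arm clear.

**Disagreement:** The wrist camera first placed the start button about 7 mm from the top and side estimate, because the arm was still settling. A second wrist view agreed with the point I pressed. The fingertip stayed clear of the stop button and the gate plates.

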